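Test the paper cutter's emergency stop

TASK

Test the flatbed paper cutter's emergency stop before the day's first job: with the fingertips, push the big three-lobed mushroom head straight in until it latches, and let go to see that it stays down by itself. Then push one of its lobes round clockwise with a fingertip, without gripping the head, until it unlatches and springs back up, and leave it there. Do not press the start or pause buttons beside it, and do not pick up or shift any of the things lying about.

Things in the scene. Friction and masses are not known exactly. Their poses are not given: they have to be found in the camera images.
- cutter: A flatbed paper cutter, fixed for the run, 510 mm deep (x) and 540 mm wide (y). Origin on the table below the middle of its front control deck, x towards its back, z up. The deck is a flat panel, x -55 to +55 mm, its top at z = 70 mm. On it along y: stop button at -170 mm, pause button +5, start button +55, jog pad +115, flat display +200. Behind the deck lies the cutting bed, top at 52 mm.
- deck (a point): A point on the deck's surface on the axis of the stop button; its z is the deck's height (70 mm above the table). Round it lies a fixed black collar, 50 mm across and 6 mm high. Behind, over the cutting bed, the gantry and its tool carriage stand up to 143 mm above the table, at the cutter's x = 240 mm and beyond.
- estop_top (a point): Top centre of the mushroom head, on its axis; moves down with it. The head: a domed hub 48 mm across, with three lobes that reach 34 mm from the axis. Unpressed, the dome's top is 42 mm above the deck, the hub's underside 18 mm, the lobes' tops 36 mm and undersides 20 mm. Latched, all is 7 mm lower.
- lobe_a: One of three equal lobes that stand out from the hub like stubby spokes, 120 degrees apart: 18 mm wide (y), 16 mm high (z), ending 34 mm from the head's axis. Origin 24 mm from the axis at mid-height; x points outward. The gaps between lobes are open down to the deck and in to the hub, 24 mm from the axis. At rest lobe_a points to the cutter's -x, its front edge.
- lobe_b: Lobe like lobe_a; at rest it points 60 degrees counterclockwise (from above) of the cutter's x.
- lobe_c: Lobe like lobe_a; at rest it points 60 degrees clockwise (from above) of the cutter's x.
- estop (a joint): How far the mushroom head is pushed in, m: 0 up, 0.009 fully in. A spring pushes it up (6 N at the top, 10.5 N fully in, latch included never over 12 N). Pushed in by more than 7 mm it latches; let go, it then rests at about 0.007 until it is twisted.
- estop_twist (a joint): How far the head is turned clockwise seen from above, rad: 0 at rest, stop at 1.05. A weak spring turns it back (0.015 N m at 0, 0.047 N m at 1.05). Turned by about 0.7 rad (40 degrees) the latched head comes free and springs up; let go, it turns back to 0.
- start_button (a joint): How far the start button is pressed, m, 0 to 0.005: a flat round push button, 22 mm across, its top 22 mm above the deck. To be left alone.
- pause_button (a joint): How far the pause button is pressed, m, 0 to 0.005: same size as the start button. To be left alone.
- eraser: Loose eraser block, 22 x 55 x 14 mm, lying on the deck between the stop button and the pause button. Origin at the centre of its underside, like all the loose things.
- blade_case: Loose flat blade case, 70 x 36 x 18 mm, lying on the cutting bed behind the stop button.
- tape: Loose roll of paper tape lying flat on the cutting bed: 96 mm across, 36 mm high, hole 76 mm.
- knife: Loose craft knife lying on the cutting bed, 143 mm long, 16 mm wide, 12 mm high.
- spray_can: Loose spray can, 65 mm across, 192 mm high, standing on the table to the left of the cutter.
- ink_bottle: Loose dark paint bottle with a screw cap, 66 mm across, 140 mm high, on the table to the left.
- white_bottle: Loose white paint bottle with a screw cap, 58 mm across, 110 mm high, on the table to the left.
- cup: Loose small black coffee cup, 70 mm across, 58 mm high, on the table to the right of the cutter.

How it is judged:
On the way, in this order (a step that is already met when the one before it is completed fails the run):
1. the head is pushed in and, with the robot not touching it, stays down latched (value of joint estop above 0.0055 m and contact force between each of the fingers, the arm and estop_twist below 0.3 N), for 0.2 s.
2. the latched head is turned clockwise by more than half a radian while still down (value of joint estop_twist above 0.5 rad and value of joint estop above 0.004 m).
At the end, for the whole second after the job is handed in: The stop's head is back up (pushed in by less than 1.5 mm) and turned back to within 0.1 rad of rest, start and pause are not pressed, and every loose thing lies still within 20 mm of where it was (value of joint estop below 0.0015 m and value of joint estop_twist below 0.1 rad and value of joint each of start_button, pause_button below 0.001 m and distance of each of eraser, blade_case, tape, knife, spray_can, ink_bottle, white_bottle, cup from where it was at the start of the episode below 0.02 m and linear speed of each of eraser, blade_case, tape, knife, spray_can, ink_bottle, white_bottle, cup below 0.02 m/s); the robot touches nothing.
It fails at once if the head is gripped: two of its lobes are pushed at once while it is being turned (value of joint estop_twist above 0.15 rad and ((contact force between the fingers and lobe_a above 2 N and contact force between the fingers and lobe_b above 2 N) or (contact force between the fingers and lobe_b above 2 N and contact force between the fingers and lobe_c above 2 N) or (contact force between the fingers and lobe_a above 2 N and contact force between the fingers and lobe_c above 2 N))).
It fails at once if the start or pause button is pressed (value of joint any of start_button, pause_button above 0.002 m).
It fails at once if a loose thing is picked up, carried or shifted by more than 20 mm (distance of any of eraser, blade_case, tape, knife, spray_can, ink_bottle, white_bottle, cup from where it was at the start of the episode above 0.02 m).
It also fails if it takes over 45 s, if anything falls off the work surface, if the arm or the gripper's body presses on something with over 40 N, if the wrist force passes 120 N, or if a joint passes its speed limit or range.

ROBOT

A 6-joint arm with a two-finger parallel gripper is mounted at the origin on the work surface. World frame = base frame: x ahead of the robot, y to its left, z up, the work surface at z = 0. Lengths are in m, angles in rad, forces in N, time in s.
With the tool pointing down it reaches from about 0.35 to 0.775 m from the base axis. Payload 7.3 kg.
Tool frame: the origin (TCP) lies at the centre of the arm's flange, where the gripper is bolted on; the fingertips stand 178 mm ahead of it and the grasp point (between the pads) lies 159 mm ahead of it; z points along the fingers, y is the line along which they close (so a half turn about z gives the same grasp; the last joint's range is limited). The gripper opens to 92 mm and grips with 3 to 60 N. Pads are 19 mm wide; open, the fingers measure 130 mm over their backs; the gripper's body (75 mm by 190 mm) begins 47 mm behind the grasp point.
Start: joints at [-1.352, 0.342, 1.524, -0, 1.275, -0.146], TCP at [0.187, -0.49, 0.405] pointing down, gripper open.
Joint ranges: [-2.53, 2.53], [-0.77, 2.02], [0.04, 2.7], [-1, 4.14], [0.28, 2.66], [-3.11, 3.11]. Speed limits (rad/s): [2.57, 2.57, 3.14, 3.14, 3.14, 3.14].

INTERFACE

Orientations are given as [roll, pitch, yaw] about the fixed x, y, z axes, in that order (R = Rz(yaw) Ry(pitch) Rx(roll)).
In Python, from cell import robot, viewer gives the robot as it stands (robot), with the cameras (viewer).
- The arm moves only by the shell command python3 drive.py 'ROWS' [OPENING] [FORCE]. ROWS is one flat JSON list of numbers that holds 1 to 8 rows one after another, with no inner brackets; each row has 6 numbers: dx, dy, dz in m, then a rotation vector rx, ry, rz in rad; each row shifts and turns the commanded pose from where the row before left it, along the tool's axes as they then stand; what a row does not reach is not made up. A row lasts 1/12 s, in which the tool goes at most 0.0417 m and 0.125 rad, less where a joint would pass 70% of its speed; a pose out of reach is approached as far as the arm can. OPENING is the finger opening in m, set as the command begins (- or left out keeps the last). The fingers move at their own pace and stop on an object; FORCE is the grip in N (left out, the last holds). Time passes only in rows, so rows that do not move let the fingers close. It prints the time, the measured TCP pose, the force, the opening and the grip force at its end. Input that does not fit is refused with a message, and nothing moves.
- robot.observe(): the state, without advancing time (a new reading comes with each control period).
- viewer.read_camera(name): name is "scene" or "top"; returns a dict with "image" (384x512x3 uint8, red, green, blue), "fx", "fy", "cx", "cy" (pixels), "pose" (4x4, takes a point from camera to world coordinates). Camera axes: x right, y down, z forward; pixel columns grow to the right and rows downward; lengths in m; the calibration is good to about 2 mm. A picture is of the moment at which its call begins. There is no depth.
- robot.hand_in(): hands the job in; it is judged then, once.
The state is a dict: "time": time; "qpos": joint angles; "qvel": joint speeds; "joint_efforts": joint torques, N m; "tool_pos": TCP position; "tool_rot": TCP orientation; "contact_force": force on the tool from outside, world axes, zero at the start; "torque": the same for the moment, N m; "opening": finger opening in m; "grip_force": force on a finger pad.
Only numpy, scipy, OpenCV 4.12 (cv2) and the standard library are available. Lean on these libraries where they do the work, as an engineer would, in place of code of your own. Each camera call takes 0.05 s, during which the arm holds its last target. There are 200 camera calls.

## Working session

There is one attempt and no reset: what is moved stays moved. The work goes in short steps, Python scripts to look and compute and a shell command to move; the robot and the scene stay as the last step left them, time stands still between calls to the robot, and variables do not carry over. Pictures are saved under pics/ and viewed, at most 10 in all, crops included, and the job is handed in when it is done.

```bash
ls; mkdir -p pics
python3 - <<'E'
from cell import robot, viewer
import cv2,numpy as np
for n in("scene","top"):
    d=viewer.read_camera(n);cv2.imwrite(f"pics/{n}0.png",d["image"][:,:,::-1]);print(n,d["fx"],d["fy"],d["cx"],d["cy"],np.round(d["pose"],4).tolist())
print(robot.observe())
E
```

```text
cell.py
drive.py
pics
scene 383.2850701143406 383.2850701143406 255.82300133671836 197.81789595137946 [[0.6442, 0.45, -0.6185, 1.4826], [0.7645, -0.4037, 0.5026, -0.6941], [-0.0235, -0.7966, -0.6041, 0.9517], [0.0, 0.0, 0.0, 1.0]]
top 377.82914148216986 377.82914148216986 256.05613017868757 188.82467824919246 [[-0.0103, -0.9868, 0.1616, 0.3634], [-0.9999, 0.0122, 0.0108, 0.0471], [-0.0127, -0.1615, -0.9868, 1.3668], [0.0, 0.0, 0.0, 1.0]]
{'time': 0.1, 'qpos': array([-1.35197927e+00,  3.42594747e-01,  1.52491481e+00,  1.13186272e-05,
        1.27540607e+00, -1.45996933e-01]), 'qvel': array([ 0.00179701, -0.00111966, -0.00177747,  0.00113617, -0.00130453,
       -0.00014846]), 'joint_efforts': array([ 1.60264401e-03, -4.32004130e+01, -2.44694245e+01,  7.18266447e-02,
        5.25573897e-02, -6.37243056e-05]), 'tool_pos': array([ 0.18730253, -0.49031327,  0.4041469 ]), 'tool_rot': array([-3.14028533e+00, -2.03172982e-04,  3.64810553e-01]), 'contact_force': array([0.43075031, 0.48942091, 0.25464218]), 'torque': array([ 0.00329338, -0.00217132,  0.03122253]), 'grip_force': 0.0, 'opening': 0.09162793662325154}
```

View pics/top0.png

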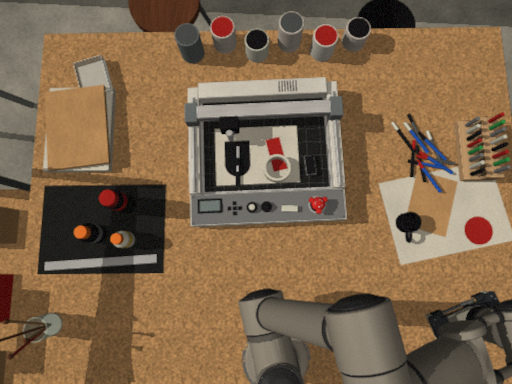

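View pics/scene0.png

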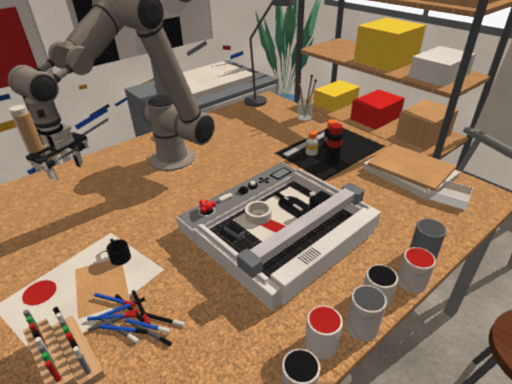

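The top view shows the red stop head at about (318,204), with the eraser at (289,208) and the start/pause buttons at (252,207) and (266,207). The scene view shows the head at about (206,206). Next I'll triangulate it and get the cutter's yaw.

```bash
cat > h.py <<'E'
from cell import robot, viewer
import cv2,numpy as np
def ray(d,u,v):
    P=d["pose"];r=P[:3,:3]@np.array([(u-d["cx"])/d["fx"],(v-d["cy"])/d["fy"],1]);return P[:3,3],r/np.linalg.norm(r)
def plane(d,u,v,z):
    o,r=ray(d,u,v);return o+r*(z-o[2])/r[2]
def tri(rs):
    A=sum(np.eye(3)-np.outer(r,r) for o,r in rs);b=sum((np.eye(3)-np.outer(r,r))@o for o,r in rs);return np.linalg.solve(A,b)
def red(d,x0,y0,x1,y1):
    c=d["image"].astype(int);m=((c[...,0]>90)&(c[...,0]>2*c[...,1])&(c[...,0]>2*c[...,2])).astype(np.uint8)
    k=np.zeros_like(m);k[y0:y1,x0:x1]=m[y0:y1,x0:x1];return k
E
python3 - <<'E'
from h import *
s=viewer.read_camera("scene");t=viewer.read_camera("top")
rs=[]
for d,b in((s,(190,190,222,222)),(t,(302,190,335,220))):
    k=red(d,*b);M=cv2.moments(k,True);u,v=M["m10"]/M["m00"],M["m01"]/M["m00"];print(u,v,M["m00"],cv2.boundingRect(k));rs.append(ray(d,u,v))
    if d is t:
        ys,xs=np.nonzero(k);p=np.array([plane(d,x,y,.1)[:2] for x,y in zip(xs,ys)])
        c=p.mean(0);q=p-c;r=np.hypot(*q.T);a=np.degrees(np.arctan2(q[:,1],q[:,0]))
        print("3fold phase deg",np.degrees(np.angle(np.sum(r**3*np.exp(3j*np.radians(a)))))/3)
print("head",tri(rs))
a=cv2.resize(t["image"][170:235,180:355],None,fx=4.5,fy=4.5,interpolation=cv2.INTER_CUBIC)[:,:,::-1]
b=cv2.resize(s["image"][155:245,170:300],None,fx=6,fy=6,interpolation=cv2.INTER_CUBIC)[:,:,::-1]
cv2.imwrite("pics/a.png",a);cv2.imwrite("pics/b.png",b)
E
```

```text
206.08695652173913 204.84782608695653 138.0 (199, 199, 17, 13)
317.7447916666667 203.421875 192.0 (309, 197, 19, 17)
3fold phase deg -58.74589726078577
head [ 0.51939402 -0.14573943  0.097535  ]
```

View pics/a.png

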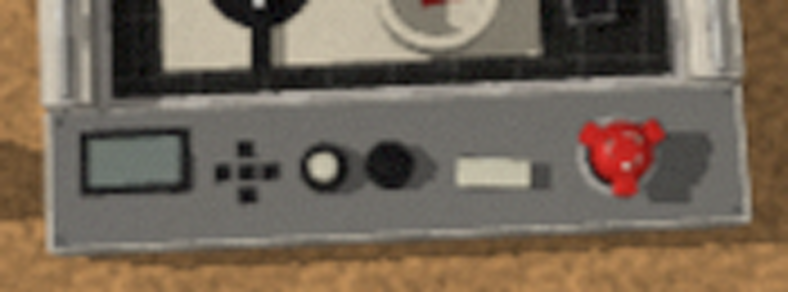

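View pics/b.png

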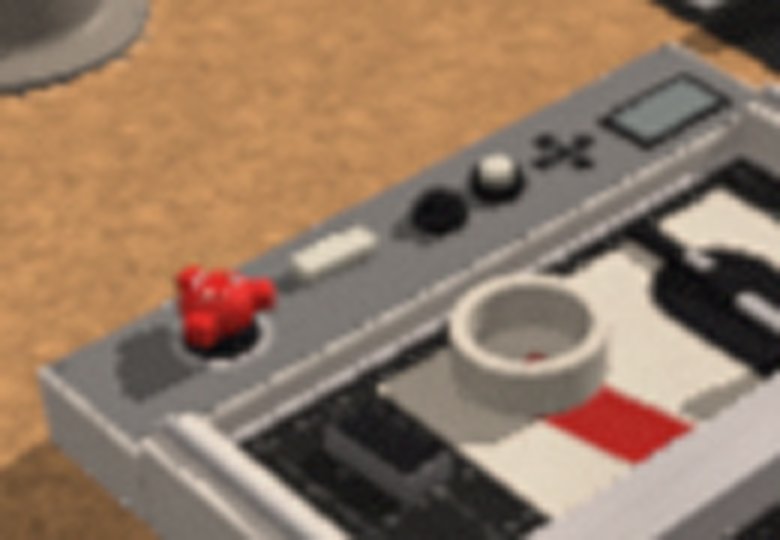

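The crops show the front deck edge running from about (191,226) to (346,218) in the top image, and one lobe pointing to the front. The eraser is about 100 mm from the head towards the buttons. The right-front of the head is free. Now the yaw.

```bash
python3 - <<'E'
from h import *
t=viewer.read_camera("top");s=viewer.read_camera("scene")
a=plane(t,191.1,225.6,.07);b=plane(t,346.2,218.2,.07);e=a-b
print("edge yaw",np.arctan2(-e[0],e[1]),"len",np.linalg.norm(e))
# lobe-tip check: crop a tips (591,132),(655,132),(624,190); scene crop b
P=[plane(t,180+u/4.5,170+v/4.5,.098) for u,v in((591,132),(655,132),(624,190))];print(np.round(P,4),np.mean(P,0))
print("display",tri([ray(t,180+137/4.5,170+161/4.5),ray(s,170+665/6,155+111/6)]), "pause base",tri([ray(t,180+390/4.5,170+164/4.5),ray(s,170+440/6,155+212/6)]))
print("head top", tri([ray(t,317.7,203.4-1.0),ray(s,206,203.5)]))
E
python3 drive.py '[0.0, 0, 0, 0, 0, 0.107, 0, 0, 0, 0, 0, 0.107, 0, 0, 0, 0, 0, 0.107]' 0
```

```text
edge yaw 0.03637249541360496 len 0.5321419758273218
[[ 0.5329 -0.1255  0.098 ]
 [ 0.5323 -0.1735  0.098 ]
 [ 0.4889 -0.1487  0.098 ]] [ 0.51803973 -0.14923527  0.098     ]
display [0.5200793  0.22192481 0.06944702] pause base [0.51465895 0.0275877  0.07518326]
head top [ 0.52144254 -0.1454318   0.10482525]
time: 0.55
tool_pos: [0.1873, -0.4904, 0.4046]
tool_rot: [-3.141, 0.0, 0.039]
contact_force: [-0.7, 0.4, -0.3]
opening: 0.0765
grip_force: 0.0
```

```bash
python3 drive.py '[0.0287, -0.0275, 0, 0, 0, 0, 0.0287, -0.0275, 0, 0, 0, 0, 0.0287, -0.0275, 0, 0, 0, 0, 0.0287, -0.0275, 0, 0, 0, 0, 0.0287, -0.0275, 0, 0, 0, 0, 0.0287, -0.0275, 0, 0, 0, 0, 0.0287, -0.0275, 0, 0, 0, 0, 0.0287, -0.0275, 0, 0, 0, 0]' && python3 drive.py '[0.0287, -0.0275, 0, 0, 0, 0, 0.0287, -0.0275, 0, 0, 0, 0, 0.0287, -0.0275, 0, 0, 0, 0, 0.0287, -0.0275, 0, 0, 0, 0, 0, 0, 0.04, 0, 0, 0, 0, 0, 0.03, 0, 0, 0, 0, 0, 0, 0, 0, 0, 0, 0, 0, 0, 0, 0]'
python3 - <<'E'
from h import *
s=viewer.read_camera("scene");t=viewer.read_camera("top")
a=cv2.resize(t["image"][150:240,250:370],None,fx=4,fy=4,interpolation=cv2.INTER_CUBIC)[:,:,::-1]
b=cv2.resize(s["image"][120:240,150:250],None,fx=4,fy=4,interpolation=cv2.INTER_CUBIC)[:,:,::-1]
a=cv2.copyMakeBorder(a,0,480-a.shape[0],0,0,0)
b=b[:,:320] if b.shape[1]<320 else cv2.resize(b,(320,384))
b=cv2.copyMakeBorder(b,0,96,0,0,0)
cv2.imwrite("pics/c.png",np.hstack([a,b]))
E
```

```text
time: 1.22
tool_pos: [0.408, -0.2589, 0.4049]
tool_rot: [3.141, -0.0, 0.044]
contact_force: [1.1, -0.9, 0.6]
opening: 0.0234
grip_force: 0.0
time: 1.88
tool_pos: [0.5168, -0.1455, 0.3339]
tool_rot: [-3.14, 0.003, 0.044]
contact_force: [1.0, 0.5, 1.7]
opening: 0.0005
grip_force: 0.0
```

View pics/c.png

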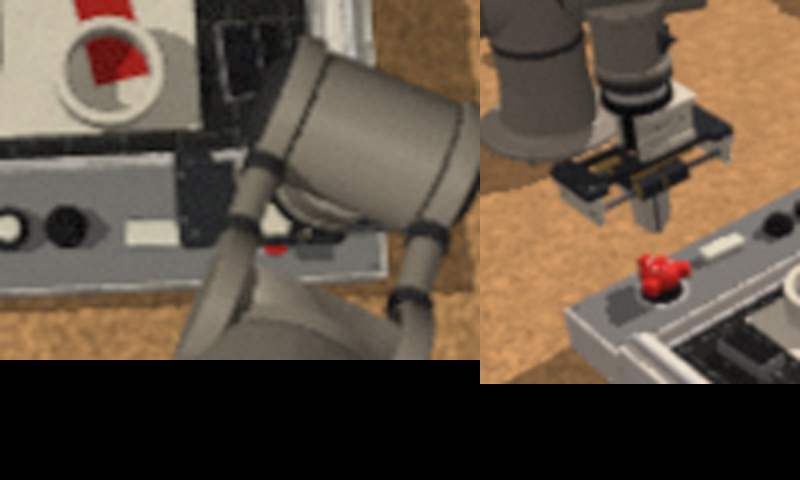

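The fingers are closed and above the head. The scene crop shows the head at (660,275) and the fingertips at (655,225). Now I'll press straight down.

```bash
python3 drive.py '[0.002, 0.001, 0.03, 0, 0, 0, 0, 0, 0.012, 0, 0, 0, 0, 0, 0.003, 0, 0, 0, 0, 0, 0.003, 0, 0, 0, 0, 0, 0, 0, 0, 0]' && python3 drive.py '[0, 0, 0.0025, 0, 0, 0, 0, 0, 0.002, 0, 0, 0, 0, 0, 0, 0, 0, 0, 0, 0, 0, 0, 0, 0]'
```

```text
time: 2.4
tool_pos: [0.519, -0.1471, 0.2889]
tool_rot: [3.14, -0.001, 0.043]
contact_force: [-4.9, 0.7, 6.8]
opening: 0.0004
grip_force: 3.6
time: 2.73
tool_pos: [0.519, -0.1471, 0.285]
tool_rot: [3.14, -0.002, 0.043]
contact_force: [-4.4, 0.7, 6.4]
opening: 0.0005
grip_force: 3.2
```

```bash
python3 drive.py '[0, 0, 0.002, 0, 0, 0, 0, 0, 0.001, 0, 0, 0, 0, 0, 0, 0, 0, 0]'; python3 drive.py '[0, 0, 0.0015, 0, 0, 0, 0, 0, 0, 0, 0, 0, 0, 0, 0, 0, 0, 0]'
```

```text
time: 2.98
tool_pos: [0.5191, -0.1471, 0.2822]
tool_rot: [3.14, -0.003, 0.043]
contact_force: [-4.5, 0.6, 9.0]
opening: 0.0003
grip_force: 4.5
time: 3.23
tool_pos: [0.5191, -0.1471, 0.2811]
tool_rot: [3.14, -0.003, 0.043]
contact_force: [-5.7, 1.3, 9.5]
opening: 0.0003
grip_force: 5.3
```

```bash
python3 drive.py '[0, 0, 0.001, 0, 0, 0, 0, 0, 0, 0, 0, 0, 0, 0, 0, 0, 0, 0]'; python3 drive.py '[0, 0, 0.001, 0, 0, 0, 0, 0, 0, 0, 0, 0, 0, 0, 0, 0, 0, 0]'
```

```text
time: 3.48
tool_pos: [0.5191, -0.1471, 0.281]
tool_rot: [3.139, -0.004, 0.044]
contact_force: [-6.5, 1.8, 16.7]
opening: 0.0002
grip_force: 8.6
time: 3.73
tool_pos: [0.5191, -0.1471, 0.2809]
tool_rot: [3.139, -0.004, 0.043]
contact_force: [-9.3, 2.4, 23.8]
opening: 0.0004
grip_force: 11.9
```

It has bottomed out: force climbs and the tip is at z 0.103, 9 mm in. Now let go and look.

```bash
python3 drive.py '[0, 0, -0.02, 0, 0, 0, 0, 0, -0.03, 0, 0, 0, 0, 0, 0, 0, 0, 0, 0, 0, 0, 0, 0, 0, 0, 0, 0, 0, 0, 0, 0, 0, 0, 0, 0, 0]'
python3 - <<'E'
from h import *
s=viewer.read_camera("scene")
k=red(s,190,185,222,222);M=cv2.moments(k,True);print(M["m10"]/M["m00"],M["m01"]/M["m00"],M["m00"],cv2.boundingRect(k))
b=cv2.resize(s["image"][150:230,160:260],None,fx=6,fy=6,interpolation=cv2.INTER_CUBIC)[:,:,::-1]
cv2.imwrite("pics/d.png",b)
E
```

```text
time: 4.23
tool_pos: [0.5188, -0.1467, 0.3256]
tool_rot: [-3.142, 0.0, 0.044]
contact_force: [-0.4, 0.4, -0.1]
opening: 0.0008
grip_force: 0.0
206.36153846153846 206.25384615384615 130.0 (200, 201, 16, 12)
```

View pics/d.png

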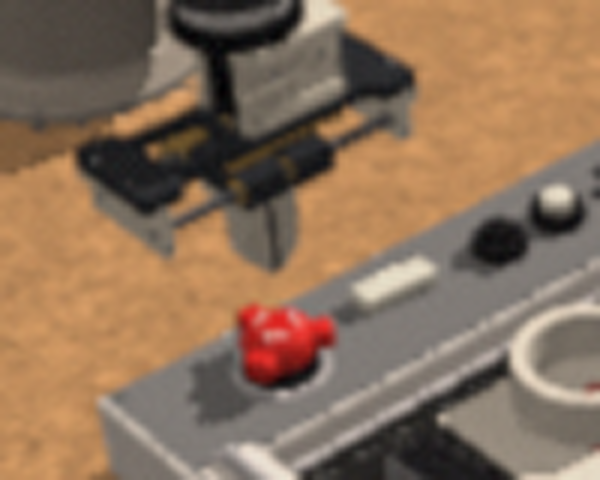

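The head has stayed down, about 1.5 px lower at (206,206), and the tool is clear of it. Next I'll go to the right-front gap, beside lobe_a's right flank.

```bash
python3 drive.py '[-0.017, 0.019, 0, 0, 0, 0, -0.017, 0.019, 0, 0, 0, 0, 0, 0, 0.02, 0, 0, 0, 0, 0, 0.02, 0, 0, 0, 0, 0, 0.01, 0, 0, 0, 0, 0, 0.01, 0, 0, 0, 0, 0, 0, 0, 0, 0, 0, 0, 0, 0, 0, 0]'
python3 - <<'E'
from h import *
s=viewer.read_camera("scene");t=viewer.read_camera("top")
b=cv2.resize(s["image"][160:230,170:250],None,fx=5,fy=5,interpolation=cv2.INTER_CUBIC)[:,:,::-1]
a=cv2.resize(t["image"][170:240,280:360],None,fx=5,fy=5,interpolation=cv2.INTER_CUBIC)[:,:,::-1]
cv2.imwrite("pics/e.png",np.hstack([a,b]))
E
```

```text
time: 4.95
tool_pos: [0.4869, -0.1859, 0.2654]
tool_rot: [-3.141, 0.001, 0.044]
contact_force: [1.4, 0.1, -0.2]
opening: 0.0003
grip_force: 0.0
```

View pics/e.png

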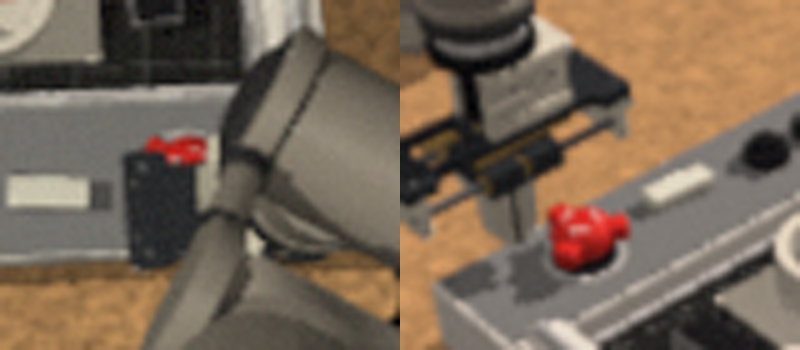

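The fingertips are down beside the head, in front and to its right, touching nothing. Now I'll push towards the left (+y), slowly.

```bash
python3 drive.py '[-0.003, -0.004, 0.0015, 0, 0, 0, 0, -0.005, 0, 0, 0, 0, 0, -0.004, 0, 0, 0, 0, 0, -0.004, 0, 0, 0, 0, 0, 0, 0, 0, 0, 0]'; python3 drive.py '[0, -0.003, 0, 0, 0, 0, 0, -0.003, 0, 0, 0, 0, 0, -0.002, 0, 0, 0, 0, 0, 0, 0, 0, 0, 0, 0, 0, 0, 0, 0, 0]'
```

```text
time: 5.47
tool_pos: [0.4828, -0.1684, 0.2645]
tool_rot: [3.141, 0.0, 0.045]
contact_force: [-1.1, -1.0, 0.3]
opening: 0.0006
grip_force: 0.7
time: 5.88
tool_pos: [0.4827, -0.1611, 0.2643]
tool_rot: [3.141, -0.0, 0.044]
contact_force: [-1.1, -0.0, 2.2]
opening: 0.0003
grip_force: 1.1
```

Run:
```python
from h import *
s=viewer.read_camera("scene");t=viewer.read_camera("top")
k=red(s,185,180,225,222);print(cv2.boundingRect(k))
b=cv2.resize(s["image"][160:230,170:250],None,fx=5,fy=5,interpolation=cv2.INTER_CUBIC)[:,:,::-1]
a=cv2.resize(t["image"][170:240,280:360],None,fx=5,fy=5,interpolation=cv2.INTER_CUBIC)[:,:,::-1]
cv2.imwrite("pics/f.png",np.hstack([a,b]))
```

```text
(198, 200, 18, 12)
```

View pics/f.png

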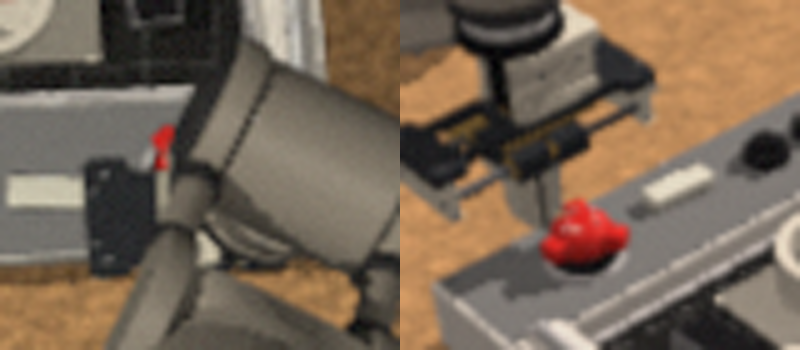

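The head has turned clockwise: lobe_c moved to the left edge at (550,245) in the crop. It's still down, so I'll keep pushing.

```bash
python3 drive.py '[0, -0.003, 0, 0, 0, 0, 0, -0.002, 0, 0, 0, 0, 0, 0, 0, 0, 0, 0]'; for i in 1; do python3 -c "
from h import *
k=red(viewer.read_camera('scene'),185,180,225,222);print(cv2.boundingRect(k),k.sum())"; done; python3 drive.py '[0, -0.002, 0, 0, 0, 0, 0, -0.002, 0, 0, 0, 0, 0, 0, 0, 0, 0, 0]'; python3 -c "
from h import *
k=red(viewer.read_camera('scene'),185,180,225,222);print(cv2.boundingRect(k),k.sum())"
```

```text
time: 6.23
tool_pos: [0.4824, -0.1559, 0.2642]
tool_rot: [-3.142, -0.0, 0.044]
contact_force: [-0.6, -1.4, 0.3]
opening: 0.0003
grip_force: 0.5
(198, 198, 17, 13) 129
time: 6.53
tool_pos: [0.4821, -0.1519, 0.2641]
tool_rot: [-3.141, 0.0, 0.044]
contact_force: [-0.5, -0.9, 0.1]
opening: 0.0004
grip_force: 0.5
(197, 198, 18, 12) 141
```

```bash
python3 drive.py '[0, -0.002, 0, 0, 0, 0, 0, -0.002, 0, 0, 0, 0, 0, 0, 0, 0, 0, 0]';python3 - <<'E'
from h import *
s=viewer.read_camera("scene")
k=red(s,185,180,225,222);print(cv2.boundingRect(k),k.sum())
b=cv2.resize(s["image"][170:230,175:245],None,fx=8,fy=8,interpolation=cv2.INTER_CUBIC)[:,:,::-1]
cv2.imwrite("pics/g.png",b)
E
```

```text
time: 6.83
tool_pos: [0.482, -0.1479, 0.2642]
tool_rot: [-3.141, 0.0, 0.044]
contact_force: [0.6, -0.4, 0.5]
opening: 0.0003
grip_force: 0.5
(197, 199, 17, 11) 137
```

View pics/g.png

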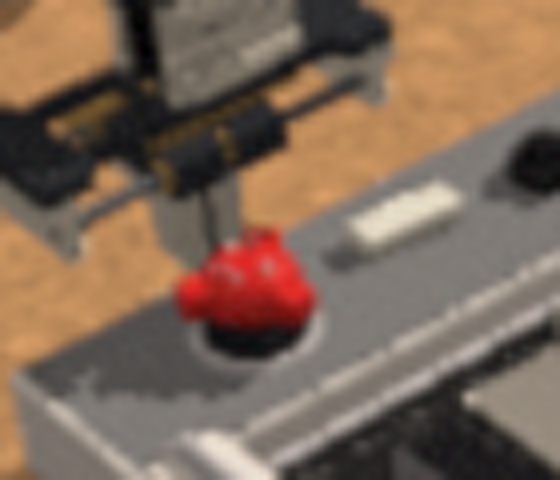

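The head has turned about 45–50°, and its underside is now at row 210, up from 212–213, so it has risen. I'll withdraw the way I came and check.

```bash
python3 drive.py '[0, 0.006, 0, 0, 0, 0, -0.001, 0.01, 0, 0, 0, 0, -0.001, 0.015, 0, 0, 0, 0, -0.005, 0.02, 0, 0, 0, 0, 0, 0, -0.04, 0, 0, 0, 0, 0, -0.04, 0, 0, 0, 0, 0.03, -0.02, 0, 0, 0, 0, 0, 0, 0, 0, 0]'; python3 drive.py '[-0.03, 0.02, 0, 0, 0, 0, -0.03, 0.02, 0, 0, 0, 0, -0.03, 0.02, 0, 0, 0, 0, -0.03, 0.02, 0, 0, 0, 0, -0.03, 0.02, 0, 0, 0, 0, 0, 0, 0, 0, 0, 0, 0, 0, 0, 0, 0, 0, 0, 0, 0, 0, 0, 0]'
python3 - <<'E'
from h import *
s=viewer.read_camera("scene");t=viewer.read_camera("top")
for d,b in((s,(185,180,225,222)),(t,(302,185,335,220))):
    k=red(d,*b);M=cv2.moments(k,True);print(M["m10"]/M["m00"],M["m01"]/M["m00"],M["m00"],cv2.boundingRect(k))
b=cv2.resize(s["image"][170:230,175:245],None,fx=5,fy=5,interpolation=cv2.INTER_CUBIC)[:,:,::-1]
a=cv2.resize(t["image"][170:230,250:350],None,fx=4,fy=5,interpolation=cv2.INTER_CUBIC)[:,:,::-1]
cv2.imwrite("pics/i.png",np.hstack([a,b]))
E
```

```text
time: 7.55
tool_pos: [0.4795, -0.2337, 0.3696]
tool_rot: [3.133, -0.009, 0.042]
contact_force: [0.2, -0.7, 0.6]
opening: 0.0003
grip_force: 0.0
time: 8.22
tool_pos: [0.333, -0.3362, 0.3639]
tool_rot: [-3.141, -0.0, 0.042]
contact_force: [0.6, 0.5, -0.8]
opening: 0.0006
grip_force: 0.0
206.09420289855072 204.92753623188406 138.0 (199, 199, 17, 14)
317.77720207253884 203.41450777202073 193.0 (309, 197, 19, 17)
```

View pics/i.png

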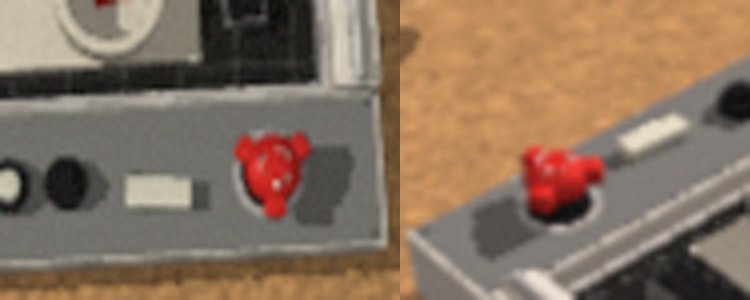

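The head's centroids and outlines match the first pictures in both views: it's up and turned back. The eraser hasn't moved, so I'm handing in.

```bash
python3 -c "
from cell import robot, viewer
print(robot.hand_in())"
```

```text
the job is handed in; nothing more can be done
None
```

The stop head latched when pressed and stayed down by itself; one lobe pushed clockwise released it, and in the last pictures it is back up and at rest. The eraser looks unmoved and I kept clear of the buttons and the other things; the job is handed in, but it gave no verdict.

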